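Dip the touch-up brush in the dye pot

ROBOT

A 6-joint arm with a two-finger parallel gripper is mounted at the origin on the work surface. World frame = base frame: x ahead of the robot, y to its left, z up, the work surface at z = 0. Lengths are in m, angles in rad, forces in N, time in s.
With the tool pointing down it reaches from about 0.275 to 0.875 m from the base axis. Payload 12.5 kg.
Tool frame: the origin (TCP) lies on the centre line of the jaws, within the pads' length; the fingertips stand r.finger_overhang ahead of it and the grasp point (between the pads) lies 3 mm ahead of it (r.finger_overhang is the distance from the TCP to the fingertips, in m); z points along the fingers, y is the line along which they close (so a half turn about z gives the same grasp; the last joint's range is limited). The gripper opens to 85 mm and grips with 20 to 120 N. Pads are 22 mm wide; open, the fingers measure 114 mm over their backs; the gripper's body (76 mm by 85 mm) begins 54 mm behind the grasp point. The pads swing forward as they close: fully open they stand 13 mm farther back than shut.
Start: joints at [1.125, 0.351, 1.652, -0, 1.139, -0.085], TCP at [0.194, 0.515, 0.253] pointing down, gripper open.
Joint ranges: [-2.75, 2.75], [-0.79, 2.1], [0.01, 2.65], [-1.57, 4.71], [0.07, 3.14], [-2.87, 2.87]. Speed limits (rad/s): [2.22, 2.22, 2.79, 3.14, 3.14, 3.14].

INTERFACE

Orientations are given as a unit quaternion [x, y, z, w].
In Python, from cell import r, optics gives the robot as it stands. The module is installed in compiled form; this text tells all that it offers. Calls block until the motion is done:
- r.move_to(position, orientation): joint-space move of the TCP to a pose.
- r.move_linear(position, rot=None, vel=0.15): straight line of the TCP; rot=None keeps the orientation; vel is the mean speed in m/s.
- r.set_joints(angles): joint-space move.
- r.set_gripper(opening, squeeze=None): opening from 0.0 (shut) to 1.0 (fully open); squeeze is the grip in N (None keeps the last); returns when the fingers have stopped.
- r.sleep(seconds).
- r.inverse_kinematics(position, orientation): joint angles nearest the present ones, or None.
- optics.get_image(name): name is "scene" or "top"; returns a dict with "pixels" (480x640x3 uint8, red, green, blue), "depth" (480x640 float32, m along the optical axis (not along the pixel's ray), 0 where there is no reading), "fx", "fy", "cx", "cy" (pixels), "camera_from_world" (4x4, takes a point from world to camera coordinates). Camera axes: x right, y down, z forward; pixel columns grow to the right and rows downward; lengths in m; the calibration is good to about 2 mm. A picture is of the moment at which its call begins.
A pose or a line that the arm cannot do raises r.PlanningError and nothing moves.
- r.hand_in(): hands the job in; it is judged then, once.
Readings, each from a call of its own:
- r.current_t(): time.
- r.current_q(): joint angles.
- r.current_qvel(): joint speeds.
- r.current_effort(): joint torques, N m.
- r.current_tool_pos(): TCP position.
- r.current_ee_rot(): TCP orientation.
- r.current_contact_force(): force on the tool from outside, world axes, zero at the start.
- r.current_torque(): the same for the moment, N m.
- r.current_opening(): opening from 0.0 (shut) to 1.0 (fully open).
- r.current_finger_force(): force on a finger pad.
Only numpy, scipy, OpenCV 4.12 (cv2) and the standard library are available. Lean on these libraries where they do the work, as an engineer would, in place of code of your own. Each camera call takes 0.05 s, during which the arm holds its last target. There are 200 camera calls.

TASK

At the block-printing table, take the round-handled touch-up brush out of its rack, dip its bristles upright into the straight-sided steel pot so that the whole length of the bristles is below the rim for about a second, then hang the brush back in the rack hole it came from and let go. Do not shove, tip or press hard on the pot, and leave the stirring paddle in its hole.

Things in the scene. Friction and masses are not known exactly. Their poses are not given: they have to be found in the camera images.
- brush: Wooden brush, 170 mm long, hanging upright in a rack hole, 60 to 130 g. Origin: bristle tip (lowest point, on the axis), z up towards the handle. Heights above the tip: bristles 0-25 mm (16 mm across), ferrule to 47 (17 across), neck to 82 (14 across), round collar 82-88 (64 across) that rests on the rack board, round handle 88-170 (20 across): grip this from above, any direction.
- pot: Straight-sided open steel pot, 90 mm across outside, 84 inside, 70 mm high, floor 5 mm thick, empty, loose, 0.35 kg. Origin: centre of its underside, z up. Two other steel vessels change places with it and are not wanted: a low flared bowl (120 mm across, 40 high) and a narrow tall canister (60 across, 105 high).
- rack: Fixed wooden rack: board 90 mm (x) by 260 mm (y), top 100 mm above the table, 12 mm thick, on two end panels and an 8 mm base board. Two round through holes, 44 mm across, at y = +65 and -65 mm (x = 0) in its frame: brush in one, paddle in the other. Origin: centre of its underside, z up; turned about z.
- paddle: Wooden stirring paddle hanging in the other rack hole by an equal 64 mm collar; told from the brush by its flat handle (44 by 10 mm, standing 45 mm above the collar, top 151 mm above the table) and flat blade. Origin: lower end of its blade, z up. Leave it.
Not all that is in view belongs to the job. Leave any blue look-alike of the pot alone. What is shaped like the brush but blue or red is not meant.

How it is judged:
On the way:
1. the brush, held upright in the gripper, has its bristles below the rim inside the pot (z of brush in the frame of pot between 0 and 0.05 m and horizontal distance between brush and pot below 0.042 m and angle between brush's own z axis and vertical below 0.4 rad and contact force between the fingers and brush above 1 N), for 0.3 s.
At the end, for the whole second after the job is handed in: The brush hangs at rest in the hole it came from, within 20 mm of its first place and within 10 degrees of upright; the paddle is within 25 mm of its first place; the pot stands upright within 30 mm of where it stood (distance of brush from where it was at the start of the episode below 0.02 m and angle between brush's own z axis and vertical below 0.18 rad and linear speed of brush below 0.02 m/s and distance of paddle from where it was at the start of the episode below 0.025 m and distance of pot from where it was at the start of the episode below 0.03 m and angle between pot's own z axis and vertical below 0.1 rad); the robot touches nothing.
It fails at once if the pot is shoved more than 30 mm or tipped more than 17 degrees (distance of pot from where it was at the start of the episode above 0.03 m or angle between pot's own z axis and vertical above 0.3 rad).
It fails at once if the brush presses on the pot with more than 25 N (contact force between brush and pot above 25 N).
It fails at once if the paddle is moved more than 30 mm (distance of paddle from where it was at the start of the episode above 0.03 m).
It also fails if it takes over 48 s, if anything falls off the work surface, if the arm or the gripper's body presses on something with over 40 N, if the wrist force passes 120 N, or if a joint passes its speed limit or range.

## Working session

There is one attempt and no reset: what is moved stays moved. The work goes in short steps, each a Python script; the robot and the scene stay as the last script left them, time stands still between calls to the robot, and variables do not carry over. Pictures are saved under pics/ and viewed, at most 10 in all, crops included, and the job is handed in when it is done.

```bash
mkdir -p pics; cat > h.py <<'E'
import numpy as np, cv2
from cell import r, optics
def grab(n):
    im=optics.get_image(n); np.savez(f'{n}.npz',**im); cv2.imwrite(f'pics/{n}_{r.current_t():.2f}.png',im['pixels'][:,:,::-1]); return im
def cloud(im):
    d=im['depth']; v,u=np.mgrid[:480,:640]
    P=np.stack([(u-im['cx'])/im['fx']*d,(v-im['cy'])/im['fy']*d,d],-1)
    T=np.linalg.inv(im['camera_from_world']); W=P@T[:3,:3].T+T[:3,3]; W[d==0]=np.nan; return W
E
python3 - <<'E'
from h import *
for n in('scene','top'):
    im=grab(n); T=np.linalg.inv(im['camera_from_world']); print(n,T[:3,3],T[:3,2],im['fx'])
print(r.finger_overhang, r.current_ee_rot())
E
ls pics
```

```text
scene [0.99484949 0.45870457 0.74298644] [-0.56756608 -0.45615664 -0.68541218] 508.706823622368
top [ 0.38995097 -0.01709809  1.14190334] [ 0.04048554  0.01623711 -0.99904819] 450.1654783047314
0.022 [ 1.79402105e-01  9.83775700e-01 -4.89253587e-04 -1.29766154e-04]
scene_0.05.png
top_0.10.png
```

View pics/scene_0.05.png

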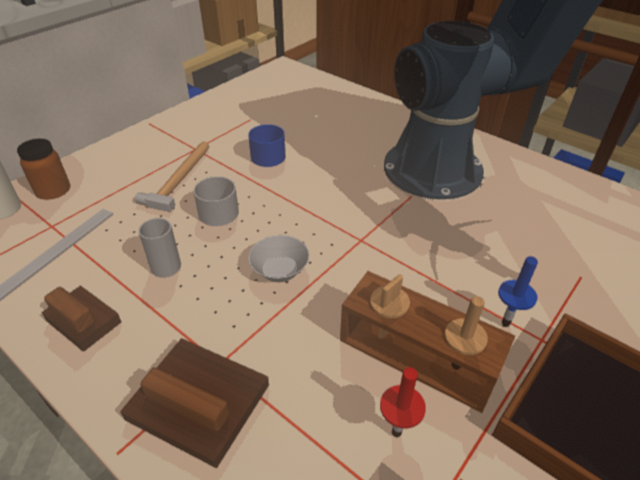

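View pics/top_0.10.png

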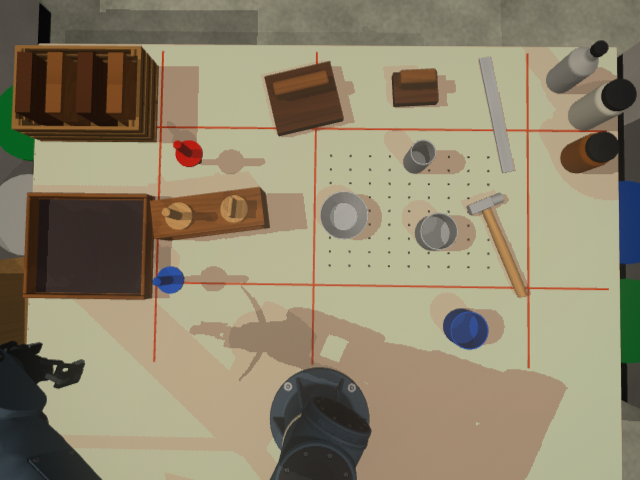

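The scene view shows several candidates:
- **Brushes:** the wooden round-handled one is at scene (470,325) / top (177,215). The red one (405,400) and blue one (517,292) are decoys. The flat-handled paddle is at scene (390,295) / top (233,208).
- **Vessels:** the straight-sided pot is at scene (216,201) / top (435,232). The bowl is at top (344,215), the canister at (419,156), and the blue look-alike at (466,328).

I'll measure these and confirm with one enlarged crop.

```bash
python3 - <<'E'
from h import *
im={n:dict(np.load(n+'.npz')) for n in('scene','top')}
a=im['top']['pixels'][180:290,140:270]; b=im['scene']['pixels'][160:290,130:300]
c=np.vstack([cv2.resize(a,(520,260)),cv2.resize(b,(520,320))])
d=np.vstack([cv2.resize(im['scene']['pixels'][260:380,360:520],(270,260)),cv2.resize(im['top']['pixels'][200:270,400:475],(270,320))])
cv2.imwrite('pics/crop.png',np.hstack([c,d])[:,:,::-1])
W={n:cloud(im[n]) for n in im}
def st(n,w,zr,lab):
    u0,u1,v0,v1=w; p=W[n][v0:v1,u0:u1].reshape(-1,3); p=p[(p[:,2]>zr[0])&(p[:,2]<zr[1])]
    if len(p)<4: return print(lab,n,len(p))
    e=cv2.minEnclosingCircle(p[:,:2].astype(np.float32))
    print(lab,n,len(p),'mean',p.mean(0).round(4),'circ',np.round(e[0],4),round(e[1],4),'zmax',p[:,2].max().round(4))
B=(140,215,180,250);Bs=(430,500,285,365)
for n,w in(('top',B),('scene',Bs)):
    st(n,w,(.103,.111),'collar'); st(n,w,(.13,.18),'handle'); st(n,w,(.175,.21),'handletop'); st(n,w,(.18,.21),'htop2')
st('top',(215,265,185,232),(.103,.112),'padcollar');st('top',(215,265,185,232),(.13,.16),'padhandle')
for n,w in(('top',(405,470,205,260)),('scene',(185,245,170,230))):
    st(n,w,(.062,.08),'potrim'); st(n,w,(.02,.08),'pot')
st('top',(400,440,135,180),(.09,.12),'canister');st('top',(315,375,185,245),(.03,.05),'bowl');st('top',(435,495,300,355),(.05,.09),'blue')
st('top',(155,190,262,298),(.05,.25),'bluebrush');st('top',(170,210,135,170),(.05,.25),'redbrush')
E
```

```text
collar top 477 mean [0.4901 0.3274 0.1055] circ [0.4954 0.3261] 0.0776 zmax 0.1098
handle top 71 mean [0.4886 0.3258 0.1547] circ [0.4902 0.3319] 0.0098 zmax 0.1797
handletop top 77 mean [0.4899 0.3312 0.1861] circ [0.4906 0.3329] 0.0104 zmax 0.1913
htop2 top 72 mean [0.4901 0.3316 0.1866] circ [0.4906 0.3329] 0.0104 zmax 0.1913
collar scene 940 mean [0.4946 0.3347 0.1064] circ [0.4788 0.3327] 0.0584 zmax 0.1106
handle scene 319 mean [0.4967 0.3345 0.1556] circ [0.4915 0.333 ] 0.0103 zmax 0.1798
handletop scene 192 mean [0.4931 0.3337 0.1852] circ [0.4907 0.3334] 0.0106 zmax 0.1906
htop2 scene 160 mean [0.4924 0.3335 0.1868] circ [0.4907 0.3334] 0.0106 zmax 0.1906
padcollar top 441 mean [0.5083 0.2009 0.1057] circ [0.5091 0.1953] 0.0571 zmax 0.1117
padhandle top 124 mean [0.5078 0.2026 0.1467] circ [0.5083 0.2026] 0.0215 zmax 0.1547
potrim top 190 mean [ 0.4653 -0.2797  0.0681] circ [ 0.4665 -0.2779] 0.0455 zmax 0.0739
pot top 494 mean [ 0.4679 -0.2817  0.0514] circ [ 0.4871 -0.3029] 0.0779 zmax 0.0739
potrim scene 344 mean [ 0.4661 -0.2762  0.0672] circ [ 0.4653 -0.2782] 0.0472 zmax 0.0731
pot scene 1482 mean [ 0.4662 -0.2763  0.0477] circ [ 0.463 -0.277] 0.0485 zmax 0.0731
canister top 184 mean [ 0.6464 -0.2314  0.1008] circ [ 0.6468 -0.2321] 0.0305 zmax 0.1082
bowl top 480 mean [ 0.5065 -0.0539  0.0363] circ [ 0.5048 -0.0529] 0.0596 zmax 0.0444
blue top 336 mean [ 0.2323 -0.3519  0.0633] circ [ 0.2336 -0.3504] 0.0455 zmax 0.0747
bluebrush top 610 mean [0.3422 0.3504 0.1016] circ [0.3411 0.3553] 0.0324 zmax 0.1728
redbrush top 618 mean [0.6389 0.3149 0.1035] circ [0.6414 0.3185] 0.0323 zmax 0.174
```

View pics/crop.png

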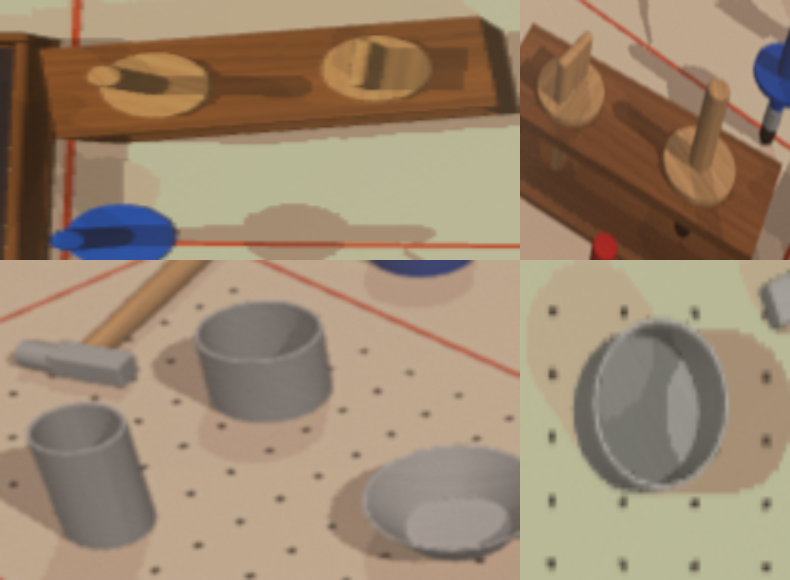

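The crop confirms it: the round-handled wooden brush sits upright in the hole at the left end of the rack (top view), with the flat paddle in the other hole. The straight-sided pot stands behind the canister and the bowl. I'll grasp and lift now.

```bash
cat >> h.py <<'E'
Q=[0,1,0,0]; BX,BY=0.4907,0.3332; PX,PY=0.466,-0.278; ZG=0.158
E
python3 - <<'E'
from h import *
for p in((BX,BY,.28),(BX,BY,ZG),(BX,BY,.34),(PX,PY,.34),(PX,PY,.17)): print(np.round(r.inverse_kinematics(p,Q),2))
r.move_to([BX,BY,.28],Q)
r.move_linear([BX,BY,ZG],vel=.12)
print(r.current_tool_pos(),r.current_contact_force())
r.set_gripper(0.0,45)
print(r.current_opening(),r.current_finger_force(),r.current_contact_force())
r.move_linear([BX,BY,ZG+.03],vel=.06)
print(r.current_contact_force(),r.current_opening())
r.move_linear([BX,BY,ZG+.18],vel=.12)
print(r.current_contact_force(),r.current_opening(),r.current_finger_force(),r.current_t())
im=grab('scene'); cv2.imwrite('pics/lift.png',im['pixels'][100:400,240:640,::-1])
E
```

```text
[ 0.52  0.4   1.5  -0.    1.23 -1.05]
[ 0.52  0.54  1.62 -0.    0.98 -1.05]
[ 0.52  0.36  1.42 -0.    1.36 -1.05]
[-0.62  0.26  1.56 -0.    1.32 -2.19]
[-0.62  0.44  1.75 -0.    0.95 -2.19]
[0.49100263 0.33344498 0.15874509] [-0.04916564  0.96484222  1.07729859]
0.22315469159436926 43.818485140800476 [-0.03798952 -0.97196828  1.52486636]
[ 0.30787865  0.36267326 -1.6378519 ] 0.2190289512771923
[-1.12269428 -0.17451567 -0.38087729] 0.22363824839228988 43.88841211795807 5.2417
```

View pics/lift.png

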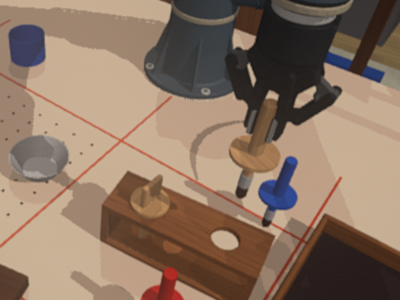

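The brush is out of its hole (crop (255,150)), held and roughly upright, and the paddle is still in place. I'll carry it above the pot and check the bristle position and tilt there.

```bash
python3 - <<'E'
from h import *
r.move_linear([PX,PY,.34],vel=.25)
print(r.current_t())
r.move_linear([PX,PY,.25],vel=.15)
im=grab('scene'); W=cloud(im)
z0=.25-ZG+.018  # expected tip
for lo,hi,n in((0,.025,'bristle'),(.025,.047,'ferrule'),(.05,.08,'neck'),(.082,.089,'collar')):
    m=(W[...,2]>z0+lo)&(W[...,2]<z0+hi)&(np.hypot(W[...,0]-PX,W[...,1]-PY)<.045)
    p=W[m]; 
    if len(p): print(n,len(p),p.mean(0).round(4),np.round((p.min(0)+p.max(0))/2,4), 'pix',np.argwhere(m).mean(0).round(1))
P=im['camera_from_world']
for h in (0,.0125,.036,.065,.085):
    c=P[:3,:3]@[PX,PY,z0+h]+P[:3,3]; print(h,'expect row,col',c[1]/c[2]*im['fy']+im['cy'],c[0]/c[2]*im['fx']+im['cx'])
cv2.imwrite('pics/over.png',cv2.resize(im['pixels'][70:270,130:330],(600,600))[:,:,::-1])
E
```

```text
7.8917
bristle 63 [ 0.4685 -0.2734  0.1248] [ 0.4675 -0.2751  0.1226] pix [168.7 210.7]
ferrule 73 [ 0.469  -0.2732  0.1464] [ 0.4668 -0.2749  0.1459] pix [160.1 209.1]
neck 48 [ 0.4682 -0.2735  0.1682] [ 0.4666 -0.2751  0.168 ] pix [150.8 207.8]
collar 260 [ 0.4705 -0.2703  0.1974] [ 0.4658 -0.278   0.1956] pix [139.4 205.8]
0 expect row,col 173.1201460223233 211.15990061632246
0.0125 expect row,col 168.21195140173364 210.3212992151551
0.036 expect row,col 158.76674696697793 208.70751608600384
0.065 expect row,col 146.70197455410357 206.6461603671903
0.085 expect row,col 138.1052558615574 205.17734731100688
```

View pics/over.png

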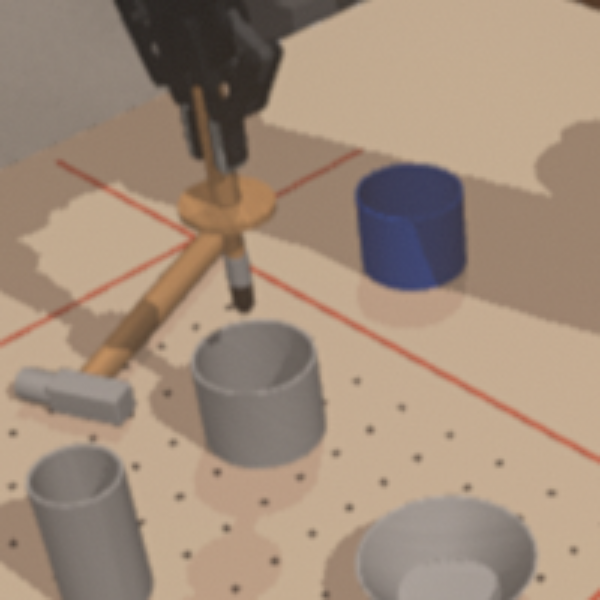

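The brush hangs upright within 1–2 mm of the pot axis: bristles at crop (242,298), pot mouth at (255,355). I'll dip it, hold, then return and insert it.

```bash
python3 - <<'E'
from h import *
r.move_linear([PX,PY,.165],vel=.1)
print(r.current_tool_pos(),r.current_contact_force(),r.current_finger_force())
r.sleep(1.2)
r.move_linear([PX,PY,.34],vel=.12)
r.move_linear([BX,BY,.34],vel=.25)
r.move_linear([BX,BY,ZG+.10],vel=.12); r.sleep(.2)
f0=r.current_contact_force()
for z in (.07,.04,.02,.01,.004,.001):
    r.move_linear([BX,BY,ZG+z],vel=.06); f=r.current_contact_force(); print(z,np.round(f-f0,2),r.current_tool_pos().round(4))
    if np.linalg.norm(f-f0)>8: print('STOP'); break
print(r.current_t())
im=grab('scene'); cv2.imwrite('pics/back.png',cv2.resize(im['pixels'][220:420,320:560],(720,600))[:,:,::-1])
E
```

```text
[ 0.46632242 -0.27822409  0.16560682] [ 0.62540898 -0.51788115 -0.65301654] 43.88415277004242
0.07 [0.1  1.01 0.34] [0.4908 0.3333 0.228 ]
0.04 [-0.08  0.76 -0.72] [0.4908 0.3332 0.198 ]
0.02 [ 0.05 -0.05 -1.05] [0.4906 0.3331 0.1777]
0.01 [ 0.89  0.36 -0.35] [0.4905 0.3331 0.1675]
0.004 [0.17 1.18 0.  ] [0.4905 0.3331 0.1616]
0.001 [-0.1   0.62 -0.64] [0.4906 0.3332 0.1588]
18.7333
```

View pics/back.png

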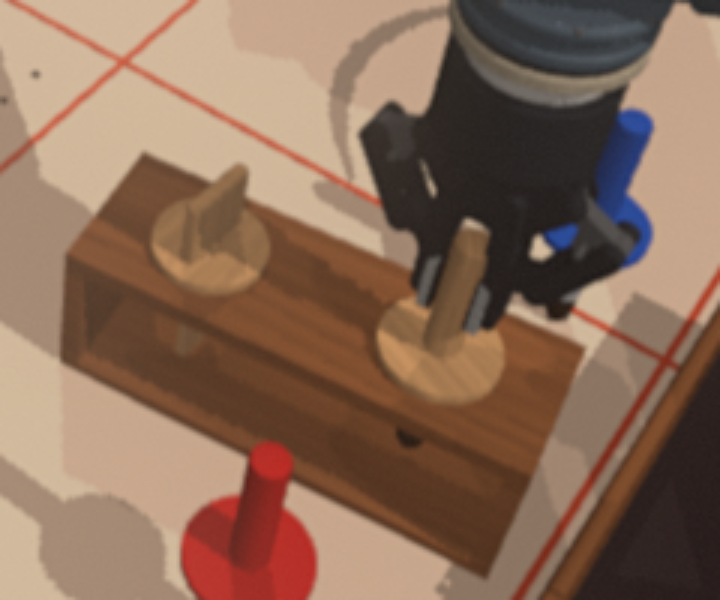

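The collar sits on the board at crop (440,345) and the bristles show below it at (408,437). I'll release, withdraw and check.

```bash
python3 - <<'E'
from h import *
r.set_gripper(1.0)
r.move_linear([BX,BY,.30],vel=.12); r.sleep(.5)
im=grab('scene'); W=cloud(im)
def st(lab,c,rad,lo,hi):
    m=(W[...,2]>lo)&(W[...,2]<hi)&(np.hypot(W[...,0]-c[0],W[...,1]-c[1])<rad); p=W[m]
    e=cv2.minEnclosingCircle(p[:,:2].astype(np.float32)); print(lab,len(p),np.round(e,4) if 0 else (np.round(e[0],4),round(e[1],4)),p[:,2].max())
st('handle',(BX,BY),.04,.13,.175);st('top',(BX,BY),.04,.18,.2);st('pot',(PX,PY),.06,.062,.08)
cv2.imwrite('pics/end.png',im['pixels'][:,:,::-1]); print(r.current_t())
E
```

```text
handle 285 (array([0.4909, 0.3336]), 0.0102) 0.17497930463613642
top 157 (array([0.4901, 0.3338]), 0.0108) 0.19121605306834144
pot 343 (array([ 0.462 , -0.2773]), 0.0477) 0.07405497984436715
21.3167
```

View pics/end.png

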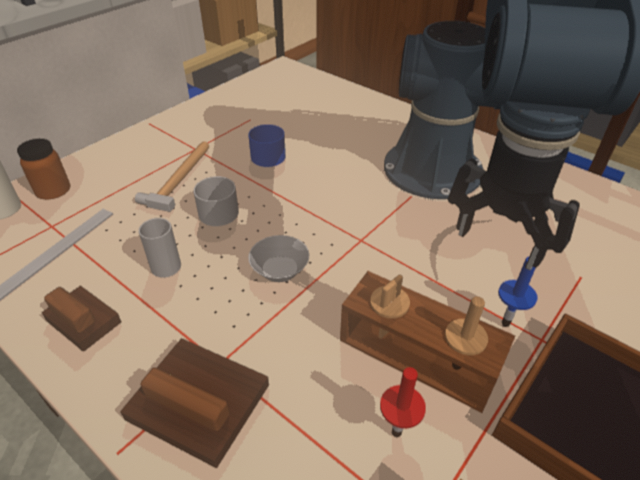

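The brush hangs upright in its own hole at (468,325). The pot (216,201) and paddle (390,295) have not moved, and the gripper is clear.

```bash
python3 -c "
from h import *
print(r.hand_in())"
```

```text
the job is handed in; nothing more can be done
None
```

The job is handed in: the brush was dipped upright in the steel pot for over a second and hung back in its own hole within about 1 mm, with the pot and paddle left in place; the judge's verdict was not shown.

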